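Arm the amplifier interlock with its key and hold it on

TASK

Take the interlock key with the square-cornered bow out of the wooden key block, leaving the round-bowed key where it is, and push it fully home into the keyhole on top of the grey switch box, working it past the sticky pins. Then turn it a quarter turn clockwise (seen from above) to its stop and keep holding it there: the switch is sprung and flies back when let go, so finish with the key still gripped, home and turned. Leave the other things on the bench where they are.

Things in the scene. Friction and masses are not known exactly. Their poses are not given: they have to be found in the camera images.
- key_center (a point): Bow (grip plate) centre of the steel square-bowed key, the point to grip (firmly, about 60 N). It stands bow up: z up, y along the width of bow and blade, x across the thickness. Bow 9 mm thick, 34 mm wide, from 16 mm below to 20 mm above this point, with a window in its upper half. Underside of the 22 mm round shoulder: 28 mm below this point. About 90 g; same after a half turn about z.
- key_tip (a point): Tip of the same key's blade, on its axis, 66 mm below the bow centre; axes as key_center. Blade 5 mm thick (x), 16 mm wide (y), 26 mm long, with a rounded tip; above it a round shank of 5.6 mm diameter, 12 mm long, up to the shoulder.
- roundkey_center (a point): Bow centre of the other steel key, which must stay in the block: the same key but for its round bow (34 mm disc, 9 mm thick).
- keyblock: Fixed wooden key block 50 (x) x 130 (y) x 46 mm (z), origin at the centre of its underside. Two slots in its top at y = +30 and -30 mm, 42 mm deep, about 7 x 19 mm; a key stands in each, its shoulder on the block's top, its blade 38 mm deep, blade width along the block's y. Which key is in which slot varies.
- keyhole (a point): Centre of the keyhole's mouth, on top of the raised steel face of the switch box; z up, slot's long side along y. Mouth 13.5 (x) x 24.5 mm (y), bevelled over 4 mm to a straight slot 7.5 x 18.5 mm; the fixed face is 10 mm thick in all, and below it is the turning plug. Home: the key's shoulder rests on the face, tip 38 mm below this point, bow centre 28 mm above it.
- plug (a joint): Plug angle: 0 at rest, grows clockwise seen from above, stop at 1.57 rad. Its spring pulls back with 0.05 N m at 0 to 0.12 N m at the stop. Two pairs of sticky sprung pins in it resist the blade from about 18 and 27 mm of depth, each some 4 to 12 N. The key turns only within 2 mm of home and is trapped when turned. Play: the hand turns about 0.1 to 0.2 rad more than the plug.
- paddle: Bystander: a telegraph paddle on a heavy steel base, 85 x 60 mm, 38 mm high; origin at the centre of its underside.
- driver: Bystander: a screwdriver 150 mm long lying on the bench.
- mug: Bystander: a white mug, 80 mm across, 95 mm high; origin at the centre of its underside.
- mic: Bystander: a black hand microphone, 55 x 85 x 22 mm; origin at the centre of its underside.
- meter: Bystander: a grey multimeter lying flat, 75 x 150 mm, 43 mm high; origin at the centre of its underside.
- logbook: Bystander: a paper logbook 150 x 210 x 12 mm; origin at the centre of its underside.
- adapter: Bystander: a small brass T adapter, 35 mm long, 16 mm high, lying on the bench.
- box: Fixed grey switch box 140 (x) x 120 (y) x 75 mm (z), origin at the centre of its underside. On the middle of its top is a steel face 34 x 34 mm, 8 mm proud, with the keyhole: 83 mm above the bench, slot along the box's y. A small amber lamp 45 mm from the keyhole along +x stands 7 mm high.
Mind the look-alikes: they are no part of the job. What is shaped like the box but green or turquoise is not meant.

How it is judged:
By the outcome, as a careful person would: the job done as asked, in the order asked, and still so for the second after the job is handed in, while the arm keeps its last pose, push and grip.
It also fails if it takes over 48 s, if anything falls off the work surface, if the arm or the gripper's body presses on something with over 40 N, if the wrist force passes 120 N, or if a joint passes its speed limit or range.

ROBOT

A 6-joint arm with a two-finger parallel gripper is mounted at the origin on the work surface. World frame = base frame: x ahead of the robot, y to its left, z up, the work surface at z = 0. Lengths are in m, angles in rad, forces in N, time in s.
With the tool pointing down it reaches from about 0.3 to 0.75 m from the base axis. Payload 8.5 kg.
Tool frame: the origin (TCP) lies on the centre line of the jaws, within the pads' length; the fingertips stand 17 mm ahead of it and the grasp point (between the pads) lies 2 mm behind it; z points along the fingers, y is the line along which they close (so a half turn about z gives the same grasp; the last joint's range is limited). The gripper opens to 85 mm and grips with 20 to 120 N. Pads are 22 mm wide; open, the fingers measure 114 mm over their backs; the gripper's body (76 mm by 85 mm) begins 54 mm behind the grasp point. The pads swing forward as they close: fully open they stand 13 mm farther back than shut.
Start: joints at [1.066, 0.381, 1.297, -0, 1.464, -0.215], TCP at [0.157, 0.527, 0.248] pointing down, gripper open.
Joint ranges: [-3.11, 3.11], [-0.89, 2.33], [0.22, 2.48], [-1.42, 4.56], [0.17, 2.85], [-2.88, 2.88]. Speed limits (rad/s): [2.39, 2.39, 3.14, 3.14, 3.14, 3.14].

INTERFACE

Orientations are given as a unit quaternion [x, y, z, w].
In Python, from workcell import ctrl, vision gives the robot as it stands.
- The arm moves only by the tool send_rows, never from a script. Its argument "targets" is a list of rows, each an object with "dp": the shift along the world's x, y, z in cm, a list of three; "delta_rot": the turn, a rotation vector about the world's x, y, z in degrees, a list of three; "jaw": the gripper command: -1 is shut, 1 is fully open, values between are in proportion. In form: [{"dp": [x, y, z], "delta_rot": [ax, ay, az], "jaw": jaw}, ...]. A call has 1 to 12 rows; each row shifts and turns the commanded pose from where the row before left it; what a row does not reach is not made up. A row lasts 1/8 s, in which the tool goes at most 62.5 mm and 10.7 degrees, less where a joint would pass 70% of its speed; a pose out of reach is approached as far as the arm can. A call is refused whole if a number of a shift passes 6.25 or a number of a turn 10.7, either way. A call with a gripper value outside its range is refused whole. The fingers move at their own pace and stop on an object; the grip force is fixed at half the most. Time passes only in rows, so rows that do not move let the fingers close. It gives the time, the measured TCP pose, the force, the opening and the grip force at its end, in the units of the state.
- ctrl.read_state(): the state, without advancing time (a new reading comes with each control period).
- vision.grab_frame(name): name is "scene" or "top" or "wrist"; returns the picture (400x640x3 uint8, red, green, blue); there is no depth.
- vision.camera_info(name): a dict with "vertical_fov" (degrees; the focal length in pixels is half the picture's height over the tangent of half this angle, whatever the lens; pixels are square), "cx", "cy" (the principal point, pixels), "world_from_camera" (4x4, takes a point from camera to world coordinates). Camera axes: x right, y down, z forward; pixel columns grow to the right and rows downward; lengths in m; the calibration is good to about 2 mm. A picture is of the moment at which its call begins: read the wrist's pose just before it. camera_info takes no time and is no camera call; for the wrist camera it gives the pose at the moment of the call.
- ctrl.sign_off(): hands the job in; it is judged then, once.
The state is a dict: "clock": time; "joints": joint angles; "qd": joint speeds; "tau": joint torques, N m; "tool_pos": TCP position; "ee_rot": TCP orientation; "wrist_force": force on the tool from outside, world axes, zero at the start; "ft_torque": the same for the moment, N m; "finger_gap": finger opening in m; "grip_force": force on a finger pad.
Only numpy, scipy, OpenCV 4.12 (cv2) and the standard library are available. Lean on these libraries where they do the work, as an engineer would, in place of code of your own. Each camera call takes 0.05 s, during which the arm holds its last target. There are 200 camera calls.

## Working session

There is one attempt and no reset: what is moved stays moved. The work goes in short steps, Python scripts to look and compute and a tool call to move; the robot and the scene stay as the last step left them, time stands still between calls to the robot, and variables do not carry over. Pictures are saved under pics/ and viewed, at most 10 in all, crops included, and the job is handed in when it is done.

Besides the shell and the picture viewer there is one more tool, called after ">>>" as a command line: name --argument value ..., lists and objects as JSON in quotes. send_rows: Moves the arm, as the interface text tells. Its arguments: {"type":"object","properties":{"targets":{"type":"array","items":{"type":"object","properties":{"dp":{"type":"array","items":{"type":"number"}},"delta_rot":{"type":"array","items":{"type":"number"}},"jaw":{"type":"number"}}}}},"required":["targets"]}

```bash
mkdir -p pics
cat > h.py <<'E'
import numpy as np, cv2
from workcell import ctrl, vision
def cam(n):
    i=vision.camera_info(n); f=200/np.tan(np.radians(i['vertical_fov'])/2)
    return f,i['cx'],i['cy'],np.array(i['world_from_camera'])
def ray(n,u,v,C=None):
    f,cx,cy,T=C or cam(n); d=T[:3,:3]@np.array([(u-cx)/f,(v-cy)/f,1]); return T[:3,3],d
def atz(n,u,v,z,C=None):
    o,d=ray(n,u,v,C); return o+d*(z-o[2])/d[2]
def proj(n,p,C=None):
    f,cx,cy,T=C or cam(n); q=np.linalg.inv(T)@np.append(p,1); return f*q[0]/q[2]+cx,f*q[1]/q[2]+cy
def save(n,fn): cv2.imwrite('pics/'+fn,vision.grab_frame(n)[:,:,::-1])
E
python3 - <<'E'
from h import *
s=ctrl.read_state(); print(s)
save('top','top0.png'); save('scene','scene0.png')
for n in('top','scene','wrist'): print(n,cam(n))
E
```

```text
{'clock': 0.0, 'joints': array([ 1.06572596e+00,  3.81184563e-01,  1.29828465e+00, -4.77401367e-07,
        1.46360615e+00, -2.15299246e-01]), 'qd': array([ 3.37111141e-04,  8.96335034e-05, -7.68013345e-04,  2.42630480e-03,
        1.10315148e-06,  9.43951965e-04]), 'tau': array([-1.16376526e-03, -4.48455906e+01, -2.31272936e+01, -2.78422403e-04,
        4.80332295e-03, -3.67464438e-06]), 'tool_pos': array([0.15701593, 0.52681792, 0.24770985]), 'ee_rot': array([ 1.44379127e-01,  9.89522167e-01, -6.93863508e-04, -2.61065029e-04]), 'wrist_force': array([-0.22991456,  0.06976724,  0.05814029]), 'ft_torque': array([ 0.00063944,  0.00255961, -0.00434544]), 'grip_force': 0.0, 'finger_gap': 0.08530701513413484}
top (np.float64(499.65628121454057), 323.9919081179417, 204.16469463091374, array([[ 0.01941976, -0.99788779,  0.0619906 ,  0.38907519],
       [-0.99971819, -0.02022728, -0.01242557,  0.01808652],
       [ 0.01365322, -0.06173183, -0.99799938,  1.8282119 ],
       [ 0.        ,  0.        ,  0.        ,  1.        ]]))
scene (np.float64(414.91892297842116), 320.82641958502455, 201.7483254916663, array([[ 0.75527381,  0.51623833, -0.40380622,  1.00072309],
       [ 0.65520811, -0.60998299,  0.4456715 , -0.51674694],
       [-0.01624222, -0.60118112, -0.79894772,  1.02611336],
       [ 0.        ,  0.        ,  0.        ,  1.        ]]))
wrist (np.float64(325.13517211998925), 320.02483448758653, 197.35678092103043, array([[ 0.28574318,  0.90592163,  0.31250092,  0.07493138],
       [ 0.95830308, -0.2692855 , -0.09560614,  0.55145889],
       [-0.0024597 ,  0.32678939, -0.94509399,  0.37305795],
       [ 0.        ,  0.        ,  0.        ,  1.        ]]))
```

View pics/top0.png

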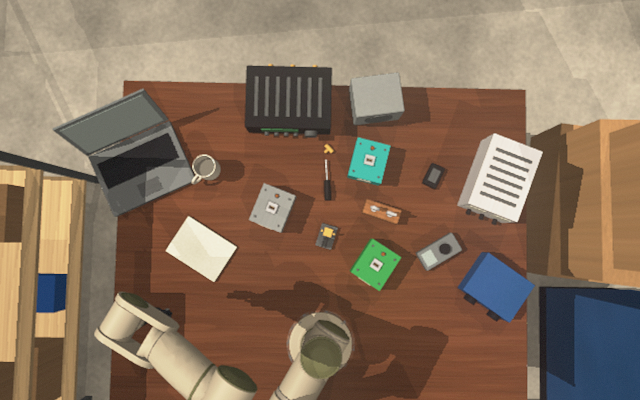

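View pics/scene0.png

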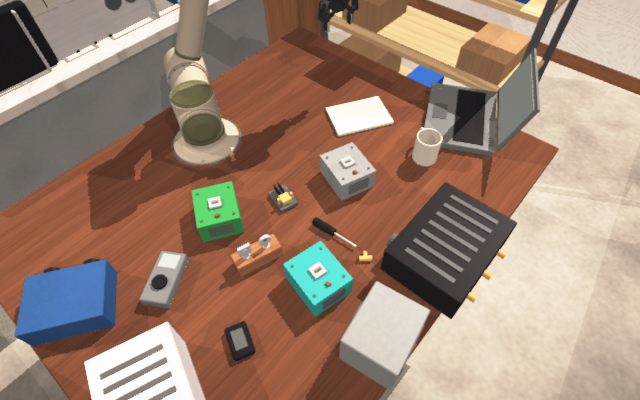

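The top picture shows the grey box at (272,207), green at (376,264), turquoise at (369,160) and the key block at (382,211). I'm enlarging the block and the grey box from both cameras in one mosaic.

Run:
```python
import cv2,numpy as np
t=cv2.imread('pics/top0.png');s=cv2.imread('pics/scene0.png')
def c(im,u,v,w,h,k): return cv2.resize(im[v:v+h,u:u+w],(w*k,h*k),interpolation=cv2.INTER_CUBIC)
a=np.hstack([c(t,357,192,50,37,8),c(t,247,180,50,60,8)[:0].reshape(0,400,3) if 0 else c(t,247,188,50,37,8)])
b=np.hstack([c(s,225,230,66,50,6),c(s,317,143,66,50,6)])
b=np.pad(b,((0,0),(0,800-b.shape[1]),(0,0)))
cv2.imwrite('pics/m1.png',np.vstack([a,b]))
```

```text
(no output)
```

View pics/m1.png

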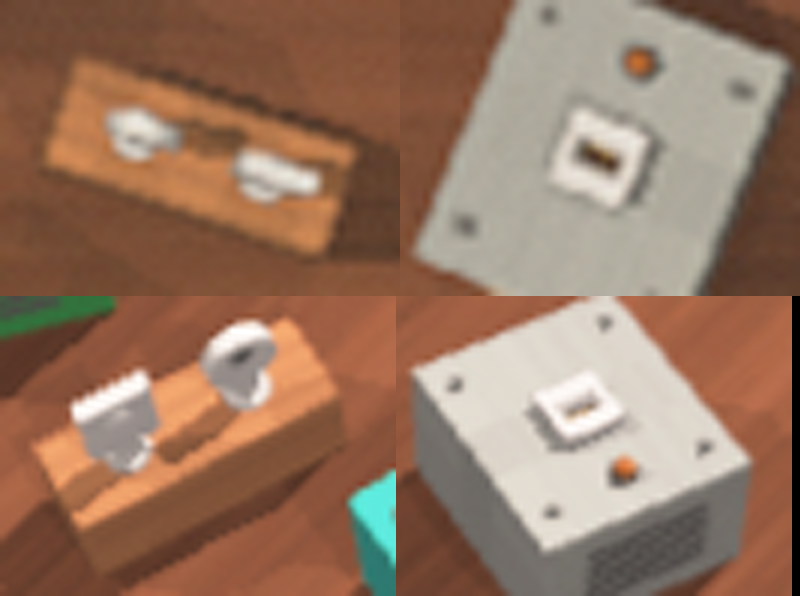

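The top-left panel has key 1 at top px (374,208) and key 2 at (391.6,213.5). In the scene panel the left key, at scene px (244,250), has a flat square-cornered bow. The right one, at (264,240), is a round disc. Scene-left is −y, which is right in the top view, so the target is the key at top px (391.6,213.5). The box is the grey one, with its keyhole at top px (272,207).

Run:
```python
from h import *
C=cam('top')
P=lambda u,v,z:atz('top',u,v,z,C)
b=[P(357+x/8,192+y/8,.046) for x,y in((83,60),(355,150),(325,255),(47,165))]
print('block',np.mean(b,0),'axis deg',[np.degrees(np.arctan2(*(p-q)[1::-1])) for p,q in((b[0],b[1]),(b[3],b[2]))],np.linalg.norm(b[0]-b[1]))
d=(b[0]+b[3]-b[1]-b[2]);d/=np.linalg.norm(d)
print('sq slot by block',np.mean(b,0)-.03*d)
e=[P(357+x/8,192+y/8,.094) for x,y in((243,158),(318,182))];print('sq top',np.mean(e,0),e)
k=P(247+199/8,188+155/8,.083);l=P(247+240/8,188+62/8,.08)
print('hole',k,'lamp',l,np.linalg.norm(k-l),np.degrees(np.arctan2(*(l-k)[1::-1])))
# scene check
S=cam('scene')
e=[atz('scene',225+x/6,230+(y-296)/6,.094,S) for x,y in((75,408),(148,374))];print('scene sq top',np.mean(e,0),e)
print('scene hole',atz('scene',317+(581-396)/6,143+(406-296)/6,.083,S),'lamp',atz('scene',317+(625-396)/6,143+(468-296)/6,.08,S))
c=[P(247+x/8,188+y/8,.075) for x,y in((118,-3),(390,65),)];print(np.degrees(np.arctan2(*(c[0]-c[1])[1::-1])))
```

```text
block [ 0.47707835 -0.21317341  0.046     ] axis deg [np.float64(72.80353028157707), np.float64(73.1845031242713)] 0.12810014907467515
sq slot by block [ 0.46830506 -0.2418619   0.046     ]
sq top [ 0.46992303 -0.24100187  0.094     ] [array([ 0.47482034, -0.22460165,  0.094     ]), array([ 0.46502573, -0.25740209,  0.094     ])]
hole [0.48255431 0.1781872  0.083     ] lamp [0.52387108 0.16158184 0.08      ] 0.04462973806847292 -21.895370511472596
scene sq top [ 0.4700132  -0.23601579  0.094     ] [array([ 0.46421708, -0.2522084 ,  0.094     ]), array([ 0.47580931, -0.21982318,  0.094     ])]
scene hole [0.48565655 0.17996506 0.083     ] lamp [0.52720242 0.16357229 0.08      ]
77.09744785906555
```

>>> send_rows --targets '[{"dp":[4,-3.5,0],"delta_rot":[0,0,-6],"jaw":1},{"dp":[4,-3.5,0],"delta_rot":[0,0,-6],"jaw":1},{"dp":[4,-3.5,0],"delta_rot":[0,0,-6],"jaw":1},{"dp":[4,-3.5,0],"delta_rot":[0,0,-6],"jaw":1},{"dp":[4,-3.5,0],"delta_rot":[0,0,-6],"jaw":1},{"dp":[1,-4.2,0],"delta_rot":[0,0,-6],"jaw":1},{"dp":[1,-4.2,0],"delta_rot":[0,0,-6],"jaw":1},{"dp":[1,-4.2,0],"delta_rot":[0,0,-6],"jaw":1},{"dp":[1,-4.2,0],"delta_rot":[0,0,-6],"jaw":1},{"dp":[1,-4.2,0],"delta_rot":[0,0,-6],"jaw":1},{"dp":[1,-4.2,0],"delta_rot":[0,0,-6],"jaw":1},{"dp":[1,-4.2,0],"delta_rot":[0,0,-6],"jaw":1}]'

```text
clock: 1.6
tool_pos: [0.4272, 0.0567, 0.2482]
ee_rot: [0.7, 0.714, -0.0, -0.0]
wrist_force: [0.3, 0.7, -0.5]
finger_gap: 0.0855
grip_force: 0.0
```

>>> send_rows --targets '[{"dp":[1,-4.2,0],"delta_rot":[0,0,-6],"jaw":1},{"dp":[1,-4.2,0],"delta_rot":[0,0,-6],"jaw":1},{"dp":[1,-4.2,0],"delta_rot":[0,0,-6],"jaw":1},{"dp":[0.5,-4.2,-1],"delta_rot":[0,0,0],"jaw":1},{"dp":[0.5,-4.2,-1],"delta_rot":[0,0,0],"jaw":1},{"dp":[0,-4.2,-1],"delta_rot":[0,0,0],"jaw":1},{"dp":[0,-4.2,-1],"delta_rot":[0,0,0],"jaw":1},{"dp":[0,0,0],"delta_rot":[0,0,0],"jaw":1},{"dp":[0,0,0],"delta_rot":[0,0,0],"jaw":1}]'

```text
clock: 2.72
tool_pos: [0.467, -0.2354, 0.2082]
ee_rot: [0.802, 0.598, -0.0, -0.0]
wrist_force: [-0.1, -0.1, 0.1]
finger_gap: 0.0857
grip_force: 0.0
```

Run:
```python
from h import *
s=ctrl.read_state(); print(s['clock'],s['tool_pos'],s['ee_rot'],s['joints'])
T=cam('wrist'); save('wrist','w1.png'); np.save('w1.npy',np.array(T[3]))
for p in((.4695,-.2400,.094),(.4747,-.2247,.094),(.465,-.257,.094)): print(proj('wrist',p))
```

```text
2.725 [ 0.4670048  -0.23540803  0.20820239] [ 8.01802354e-01  5.97589167e-01 -6.40947358e-06 -4.15336724e-04] [-6.93600220e-01  3.67665341e-01  1.44050511e+00  1.87555723e-04
  1.33423273e+00 -4.03829974e-01]
(np.float64(326.31334744745976), np.float64(203.55680234757003))
(np.float64(327.2556326876836), np.float64(183.8878726651419))
(np.float64(326.8370119555513), np.float64(224.05786828225231))
```

View pics/w1.png

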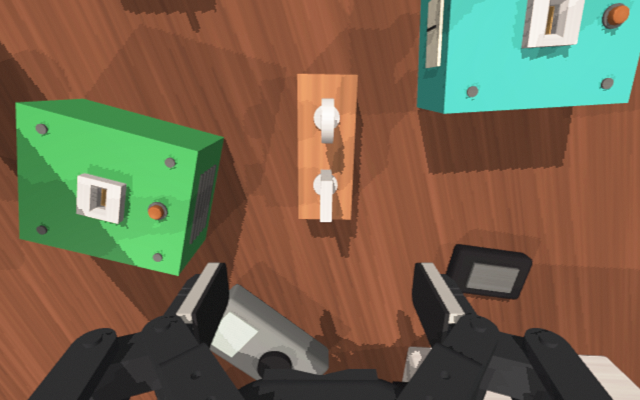

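In the wrist view the two keys stand in the block at (327,120) and (326,200). The nearer one (−y) lies where the square key was predicted, at (326,184–224). I'll confirm in one enlarged crop.

```bash
python3 -c "
import cv2
i=cv2.imread('pics/w1.png')[70:230,285:370];cv2.imwrite('pics/w1c.png',cv2.resize(i,None,fx=3.7,fy=3.7,interpolation=2))
s=cv2.imread('pics/scene0.png')"
```

```text
(no output)
```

View pics/w1c.png

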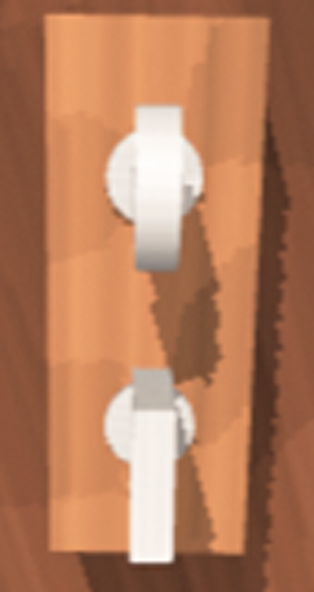

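The lower key has a flat, sharp-cornered top face, from (326.5,180.5) to (326,222) in full pixels. The upper one is curved and shaded like a disc, so the lower key is the square-bowed one.

Run:
```python
from h import *
s=ctrl.read_state()
a=atz('wrist',326.4,180.7,.094);b=atz('wrist',326,221.8,.094)
print(a,b,(a+b)/2,np.linalg.norm(a-b),np.degrees(np.arctan2(*(a-b)[1::-1])))
# shoulder disc centre z=.050 top ~; block corners
c=[atz('wrist',285+x/3.7,70+y/3.7,.046) for x,y in((45,15),(270,17),(245,553),(50,552))]
m=np.mean(c,0);d=(c[0]+c[1]-c[2]-c[3]);d/=np.linalg.norm(d);print(m,np.degrees(np.arctan2(d[1],d[0])),m-.03*d,np.linalg.norm(c[0]-c[3]),s['tool_pos'])
```

```text
[ 0.47478077 -0.22205992  0.094     ] [ 0.46490629 -0.25491237  0.094     ] [ 0.46984353 -0.23848615  0.094     ] 0.03430435571396795 73.27076980130866
[ 0.47877941 -0.21022807  0.046     ] 72.7318420793412 [ 0.46987408 -0.23887585  0.046     ] 0.13034349887008295 [ 0.46716201 -0.23509064  0.20847477]
```

>>> send_rows --targets '[{"dp":[0.27,-0.35,-2.0],"delta_rot":[0,0,0],"jaw":1},{"dp":[0,0,-3.0],"delta_rot":[0,0,0],"jaw":1},{"dp":[0,0,-3.0],"delta_rot":[0,0,0],"jaw":1},{"dp":[0,0,-3.0],"delta_rot":[0,0,0],"jaw":1},{"dp":[0,0,-2.0],"delta_rot":[0,0,0],"jaw":1},{"dp":[0,0,-0.6],"delta_rot":[0,0,0],"jaw":1},{"dp":[0,0,0],"delta_rot":[0,0,0],"jaw":1},{"dp":[0,0,0],"delta_rot":[0,0,0],"jaw":-0.5},{"dp":[0,0,0],"delta_rot":[0,0,0],"jaw":-0.7},{"dp":[0,0,0],"delta_rot":[0,0,0],"jaw":-1},{"dp":[0,0,0],"delta_rot":[0,0,0],"jaw":-1},{"dp":[0,0,0],"delta_rot":[0,0,0],"jaw":-1}]'

```text
clock: 4.28
tool_pos: [0.4699, -0.2395, 0.0725]
ee_rot: [0.802, 0.598, 0.0, 0.0]
wrist_force: [-1.2, 0.6, 2.2]
finger_gap: 0.0083
grip_force: 58.5
```

>>> send_rows --targets '[{"dp":[0,0,0],"delta_rot":[0,0,0],"jaw":-1},{"dp":[0,0,0],"delta_rot":[0,0,0],"jaw":-1},{"dp":[0,0,0],"delta_rot":[0,0,0],"jaw":-1},{"dp":[0,0,0],"delta_rot":[0,0,0],"jaw":-1}]'

```text
clock: 4.78
tool_pos: [0.4699, -0.2395, 0.0725]
ee_rot: [0.802, 0.598, -0.0, 0.0]
wrist_force: [-1.5, 0.5, 5.5]
finger_gap: 0.0082
grip_force: 58.8
```

>>> send_rows --targets '[{"dp":[0,0,0.8],"delta_rot":[0,0,0],"jaw":-1},{"dp":[0,0,1.5],"delta_rot":[0,0,0],"jaw":-1},{"dp":[0,0,2.5],"delta_rot":[0,0,0],"jaw":-1},{"dp":[0,0,3],"delta_rot":[0,0,0],"jaw":-1},{"dp":[0,0,3],"delta_rot":[0,0,0],"jaw":-1},{"dp":[0,0,3],"delta_rot":[0,0,0],"jaw":-1},{"dp":[0,2,0],"delta_rot":[0,0,-1],"jaw":-1},{"dp":[0,4,0],"delta_rot":[0,0,-1],"jaw":-1},{"dp":[0,4,0],"delta_rot":[0,0,-1],"jaw":-1},{"dp":[0,4,0],"delta_rot":[0,0,-1],"jaw":-1},{"dp":[0,4,0],"delta_rot":[0,0,-1],"jaw":-1},{"dp":[0,4,0],"delta_rot":[0,0,0],"jaw":-1}]'

```text
clock: 6.28
tool_pos: [0.4696, -0.0181, 0.2112]
ee_rot: [0.827, 0.562, 0.0, 0.0]
wrist_force: [0.9, 0.2, -1.6]
finger_gap: 0.0087
grip_force: 58.6
```

>>> send_rows --targets '[{"dp":[0,4,0],"delta_rot":[0,0,0],"jaw":-1},{"dp":[0,4,0],"delta_rot":[0,0,0],"jaw":-1},{"dp":[0,4,0],"delta_rot":[0,0,0],"jaw":-1},{"dp":[0,2.5,0],"delta_rot":[0,0,0],"jaw":-1},{"dp":[0,1.2,0],"delta_rot":[0,0,0],"jaw":-1},{"dp":[0,0,0],"delta_rot":[0,0,0],"jaw":-1},{"dp":[0,0,0],"delta_rot":[0,0,0],"jaw":-1}]'

```text
clock: 7.15
tool_pos: [0.47, 0.1368, 0.2105]
ee_rot: [0.827, 0.562, -0.0, 0.0]
wrist_force: [0.7, -0.2, -1.4]
finger_gap: 0.008
grip_force: 58.6
```

Run:
```python
from h import *
from scipy.spatial.transform import Rotation as R
s=ctrl.read_state(); print(s['clock'],s['tool_pos'],s['ee_rot'],s['joints'])
C=cam('wrist'); np.save('w2.npy',C[3]); save('wrist','w2.png')
i=cv2.imread('pics/w2.png')[60:400,130:510];cv2.imwrite('pics/w2c.png',cv2.resize(i,None,fx=1.75,fy=1.75,interpolation=2))
p=s['tool_pos'];Rt=R.from_quat(s['ee_rot'])
for n,o in(('top',(0,0,-.022)),('tip',(0,0,.064)),('shoulder',(0,0,.026))): print(n,proj('wrist',p+Rt.apply(o)))
print('hole',proj('wrist',(.484,.179,.083)))
```

```text
7.15 [0.46995773 0.13677048 0.21046747] [ 8.27317319e-01  5.61734845e-01 -4.26507826e-05  1.27556298e-04] [ 4.09066000e-02  3.08886772e-01  1.52540399e+00 -2.71094785e-04
  1.30723982e+00  4.18811006e-01]
top (np.float64(322.5802916329504), np.float64(316.4572577288415))
tip (np.float64(321.8284611857605), np.float64(224.97508694034232))
shoulder (np.float64(322.07248581307243), np.float64(254.66782247106167))
hole (np.float64(318.3485336287886), np.float64(138.77963607224407))
```

View pics/w2c.png

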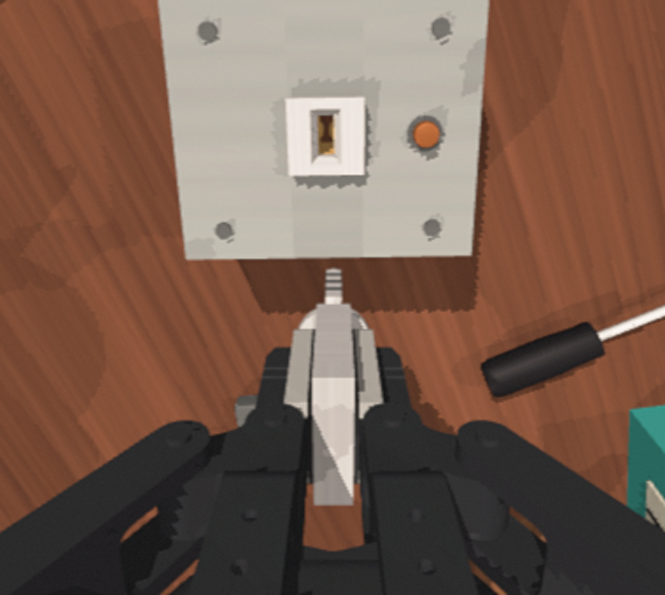

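The crop shows the face at crop (286–366, 97–176), with the mouth centred at (326,136.5). The lamp is at (427,134) and the key tip's far corner is at about (334,269). I'll compute the hole pose and the key's offset in hand.

Run:
```python
from h import *
from scipy.spatial.transform import Rotation as R
s=ctrl.read_state();C=cam('wrist')
A=lambda x,y,z: atz('wrist',130+x/1.75,60+y/1.75,z,C)
h=A(326,136.5,.083); f=np.mean([A(x,y,.083) for x,y in((286,97),(365,97),(367,175),(288,177))],0)
q=[A(x,y,.075) for x,y in((207,31),(441,28),(432,228),(224,231))];m=np.mean(q,0)
ang=lambda d:np.degrees(np.arctan2(d[1],d[0]))
print(h,f,m,'x-axis',ang(q[1]-q[0]),ang(q[2]-q[3]),'y-axis',ang(q[0]-q[3]),ang(q[1]-q[2]),'lamp',ang(A(427,134,.081)-h),np.linalg.norm(A(427,134,.081)-h))
p=s['tool_pos'];Rt=R.from_quat(s['ee_rot']);X=Rt.apply([1,0,0]);Y=Rt.apply([0,1,0]);print('toolx',ang(X),'tooly',ang(Y))
for o in((.017,0,-.022),(-.017,0,-.022),(.017,0,.014),(.008,0,.064),(.008,0,.060)):
  for sg in(1,):
    u,v=proj('wrist',p+Rt.apply(o),C);print(o,(u-130)*1.75,(v-60)*1.75)
```

```text
[0.48273925 0.18014741 0.083     ] [0.48279927 0.17969595 0.083     ] [0.48238009 0.17954281 0.075     ] x-axis -20.980225331734175 -20.765636144829614 y-axis 69.34666706238974 69.18780795712888 lamp -20.64030251954082 0.04496798988436104
toolx 68.33057779249314 tooly -21.669421852594482
(0.017, 0, -0.022) 337.3442598465821 382.31710092441375
(-0.017, 0, -0.022) 336.92755626479385 509.47611681970636
(0.017, 0, 0.014) 336.51506041416224 307.01257130782034
(0.008, 0, 0.064) 335.77963974000636 268.28842577512137
(0.008, 0, 0.06) 335.82092241458616 272.56674942364054
```

>>> send_rows --targets '[{"dp":[0.6,2,0],"delta_rot":[0,0,0.9],"jaw":-1},{"dp":[0.7,2.18,0],"delta_rot":[0,0,0],"jaw":-1},{"dp":[0,0,-2],"delta_rot":[0,0,0],"jaw":-1},{"dp":[0,0,-2],"delta_rot":[0,0,0],"jaw":-1},{"dp":[0,0,-1.2],"delta_rot":[0,0,0],"jaw":-1},{"dp":[0,0,0],"delta_rot":[0,0,0],"jaw":-1},{"dp":[0,0,0],"delta_rot":[0,0,0],"jaw":-1}]'

```text
clock: 8.07
tool_pos: [0.4833, 0.1792, 0.159]
ee_rot: [0.823, 0.568, 0.001, 0.0]
wrist_force: [-0.0, 0.2, -0.7]
finger_gap: 0.0079
grip_force: 58.6
```

Run:
```python
from h import *
s=ctrl.read_state(); print(s['clock'],s['tool_pos'],s['ee_rot'],s['wrist_force'])
save('wrist','w3.png')
i=cv2.imread('pics/w3.png')[170:320,240:400];cv2.imwrite('pics/w3c.png',cv2.resize(i,None,fx=4,fy=4,interpolation=2))
```

```text
8.075 [0.48328657 0.17918852 0.15899428] [8.22767317e-01 5.68378044e-01 5.22142239e-04 2.60315797e-04] [-0.0167718   0.2112558  -0.69251974]
```

View pics/w3c.png

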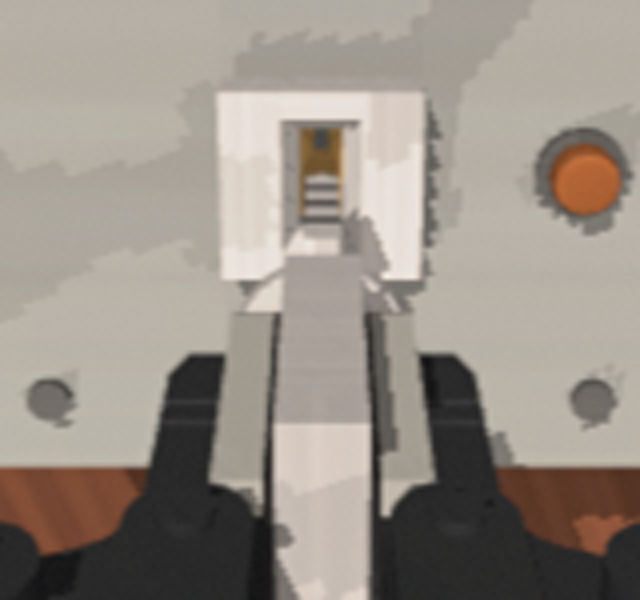

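Laterally the blade (303–340) is centred in the mouth (281–360). Next I check along the width.

Run:
```python
from h import *
from scipy.spatial.transform import Rotation as R
s=ctrl.read_state();C=cam('wrist');p=s['tool_pos'];Rt=R.from_quat(s['ee_rot'])
A=lambda x,y,z: atz('wrist',240+x/4,170+y/4,z,C)
L=lambda w:np.round(1000*Rt.inv().apply(w-p),2)
for n,x,y,z in(('faceTL',217,92,.083),('TR',424,92,.083),('BL',220,280,.083),('BR',422,281,.083),('mouthfarL',281,121,.083),('mouthfarR',360,121,.083),('tip',321.5,176,.0985),('tip2',321.5,176,.095),('bowtop far',323,423,p[2]+.022),('bow low far',324,255,p[2]-.014),('lamp',586,180,.081)):print(n,L(A(x,y,z)))
```

```text
faceTL [ 17.45 -18.02  76.05]
TR [17.45 15.77 76.09]
BL [-16.62 -18.39  76.03]
BR [-16.8   16.33  76.07]
mouthfarL [12.42 -7.62 76.06]
mouthfarR [12.42  5.38 76.07]
tip [ 8.99 -0.94 60.57]
tip2 [ 7.56 -0.95 64.06]
bowtop far [ 18.2   -0.75 -21.99]
bow low far [17.93 -0.62 14.01]
lamp [ 1.13 43.69 78.12]
```

>>> send_rows --targets '[{"dp":[-0.04,-0.06,0],"delta_rot":[0,0,0],"jaw":-1},{"dp":[0,0,-0.7],"delta_rot":[0,0,0],"jaw":-1},{"dp":[0,0,-0.5],"delta_rot":[0,0,0],"jaw":-1},{"dp":[0,0,-0.3],"delta_rot":[0,0,0],"jaw":-1},{"dp":[0,0,-0.3],"delta_rot":[0,0,0],"jaw":-1},{"dp":[0,0,-0.2],"delta_rot":[0,0,0],"jaw":-1},{"dp":[0,0,0],"delta_rot":[0,0,0],"jaw":-1}]'

```text
clock: 9.0
tool_pos: [0.4824, 0.1787, 0.1382]
ee_rot: [0.823, 0.569, -0.0, -0.0]
wrist_force: [0.5, -0.1, -0.9]
finger_gap: 0.0087
grip_force: 58.6
```

>>> send_rows --targets '[{"dp":[0,0,-0.3],"delta_rot":[0,0,0],"jaw":-1},{"dp":[0,0,-0.3],"delta_rot":[0,0,0],"jaw":-1},{"dp":[0,0,-0.3],"delta_rot":[0,0,0],"jaw":-1},{"dp":[0,0,-0.2],"delta_rot":[0,0,0],"jaw":-1},{"dp":[0,0,-0.2],"delta_rot":[0,0,0],"jaw":-1}]'

```text
clock: 9.62
tool_pos: [0.4832, 0.1788, 0.1262]
ee_rot: [0.823, 0.569, 0.001, 0.001]
wrist_force: [-0.2, 0.3, 6.4]
finger_gap: 0.0085
grip_force: 59.8
```

>>> send_rows --targets '[{"dp":[0,0,-0.2],"delta_rot":[0,0,0],"jaw":-1},{"dp":[0,0,-0.2],"delta_rot":[0,0,0],"jaw":-1},{"dp":[0,0,-0.2],"delta_rot":[0,0,0],"jaw":-1},{"dp":[0,0,0],"delta_rot":[0,0,0],"jaw":-1}]'

```text
clock: 10.12
tool_pos: [0.4831, 0.1789, 0.1201]
ee_rot: [0.823, 0.569, 0.001, 0.0]
wrist_force: [0.3, 0.4, 6.3]
finger_gap: 0.0081
grip_force: 59.5
```

>>> send_rows --targets '[{"dp":[0,0,-0.2],"delta_rot":[0,0,0],"jaw":-1},{"dp":[0,0,-0.2],"delta_rot":[0,0,0],"jaw":-1},{"dp":[0,0,-0.2],"delta_rot":[0,0,0],"jaw":-1},{"dp":[0,0,-0.2],"delta_rot":[0,0,0],"jaw":-1}]'

```text
clock: 10.62
tool_pos: [0.4832, 0.179, 0.1125]
ee_rot: [0.823, 0.569, 0.001, 0.001]
wrist_force: [-1.2, 0.9, 9.9]
finger_gap: 0.0084
grip_force: 60.2
```

>>> send_rows --targets '[{"dp":[0,0,-0.2],"delta_rot":[0,0,0],"jaw":-1},{"dp":[0,0,-0.1],"delta_rot":[0,0,0],"jaw":-1},{"dp":[0,0,0],"delta_rot":[0,0,0],"jaw":-1}]'

```text
clock: 11.0
tool_pos: [0.4832, 0.179, 0.1094]
ee_rot: [0.823, 0.569, 0.001, 0.001]
wrist_force: [-0.3, 1.0, 9.5]
finger_gap: 0.0081
grip_force: 60.1
```

>>> send_rows --targets '[{"dp":[0,0,-0.1],"delta_rot":[0,0,0],"jaw":-1},{"dp":[0,0,0],"delta_rot":[0,0,0],"jaw":-1}]'

```text
clock: 11.25
tool_pos: [0.4833, 0.179, 0.1094]
ee_rot: [0.823, 0.569, 0.002, 0.001]
wrist_force: [-4.4, -0.1, 19.1]
finger_gap: 0.0081
grip_force: 61.7
```

>>> send_rows --targets '[{"dp":[0,0,-0.1],"delta_rot":[0,0,0],"jaw":-1},{"dp":[0,0,0],"delta_rot":[0,0,0],"jaw":-1}]'

```text
clock: 11.5
tool_pos: [0.4833, 0.179, 0.1093]
ee_rot: [0.823, 0.569, 0.002, 0.001]
wrist_force: [-7.1, -2.0, 28.7]
finger_gap: 0.0082
grip_force: 63.2
```

>>> send_rows --targets '[{"dp":[0.005,0.01,0.05],"delta_rot":[0,0,-6],"jaw":-1},{"dp":[0,0.01,0],"delta_rot":[0,0,-8],"jaw":-1},{"dp":[0,0.01,0],"delta_rot":[0,0,-8],"jaw":-1},{"dp":[0,0.01,0],"delta_rot":[0,0,-8],"jaw":-1},{"dp":[-0.005,0.01,0],"delta_rot":[0,0,-8],"jaw":-1}]'

```text
clock: 12.12
tool_pos: [0.4829, 0.1796, 0.1093]
ee_rot: [0.963, 0.268, 0.002, 0.0]
wrist_force: [-7.0, -0.3, 24.4]
finger_gap: 0.0087
grip_force: 62.4
```

Run:
```python
from h import *
s=ctrl.read_state(); print(s['clock'],s['tool_pos'],np.degrees(2*np.arctan2(s['ee_rot'][1],s['ee_rot'][0])),s['wrist_force'],s['ft_torque'],s['joints'])
```

```text
12.125 [0.48291929 0.17961467 0.10934125] 31.074036911016645 [-7.02104719 -0.30833707 24.35744744] [0.20119164 1.3267631  0.20358026] [1.25886316e-01 4.69564477e-01 1.60376451e+00 2.89228285e-04
 1.06496584e+00 1.15419866e+00]
```

>>> send_rows --targets '[{"dp":[-0.02,0.01,0],"delta_rot":[0,0,-8],"jaw":-1},{"dp":[-0.02,0.01,0],"delta_rot":[0,0,-8],"jaw":-1},{"dp":[-0.02,0.01,0],"delta_rot":[0,0,-8],"jaw":-1},{"dp":[-0.01,0.01,0],"delta_rot":[0,0,-8],"jaw":-1},{"dp":[-0.01,0.01,0],"delta_rot":[0,0,-8],"jaw":-1},{"dp":[-0.01,0.01,0],"delta_rot":[0,0,-8],"jaw":-1},{"dp":[0,0,0],"delta_rot":[0,0,0],"jaw":-1}]'

```text
clock: 13.0
tool_pos: [0.4827, 0.1804, 0.1093]
ee_rot: [0.989, -0.146, 0.002, -0.001]
wrist_force: [-4.6, 1.2, 22.0]
finger_gap: 0.0083
grip_force: 62.0
```

```bash
cat > st.py <<'E'
from h import *
s=ctrl.read_state(); print(s['clock'],s['tool_pos'],np.degrees(2*np.arctan2(s['ee_rot'][1],s['ee_rot'][0])),s['wrist_force'],s['ft_torque'],s['joints'][5])
E
python3 st.py
```

```text
13.0 [0.48267135 0.18042113 0.10933996] -16.77691781884837 [-4.62855829  1.20521181 21.99454855] [0.25797325 0.75900777 0.03919925] 1.9905631465473603
```

>>> send_rows --targets '[{"dp":[0,0,0],"delta_rot":[0,0,-5],"jaw":-1},{"dp":[0,0,0],"delta_rot":[0,0,-4],"jaw":-1},{"dp":[0,0,0],"delta_rot":[0,0,0],"jaw":-1}]'

```text
clock: 13.38
tool_pos: [0.4827, 0.1805, 0.1093]
ee_rot: [0.975, -0.223, 0.002, -0.001]
wrist_force: [-3.8, 2.2, 22.3]
finger_gap: 0.0084
grip_force: 61.9
```

```bash
python3 st.py
```

```text
13.375 [0.48274171 0.1805069  0.10933919] -25.724878194533748 [-3.81133485  2.22144818 22.30709655] [0.44460598 0.75666895 0.09378425] 2.1467127391258125
```

>>> send_rows --targets '[{"dp":[0,0,0],"delta_rot":[0,0,-3],"jaw":-1},{"dp":[0,0,0],"delta_rot":[0,0,0],"jaw":-1}]'

```text
clock: 13.62
tool_pos: [0.4828, 0.1806, 0.1093]
ee_rot: [0.969, -0.248, 0.002, -0.001]
wrist_force: [-3.4, 1.8, 21.1]
finger_gap: 0.0082
grip_force: 61.9
```

```bash
python3 st.py
```

```text
13.625 [0.48275429 0.18055062 0.10933982] -28.7107458925928 [-3.38417568  1.82872342 21.11158388] [0.48015669 0.68744189 0.19100514] 2.1988274461473747
```

>>> send_rows --targets '[{"dp":[0,0,0],"delta_rot":[0,0,-3],"jaw":-1},{"dp":[0,0,0],"delta_rot":[0,0,0],"jaw":-1}]'

```text
clock: 13.88
tool_pos: [0.4828, 0.1806, 0.1093]
ee_rot: [0.962, -0.273, 0.002, -0.001]
wrist_force: [-3.6, 2.4, 21.6]
finger_gap: 0.0082
grip_force: 61.9
```

```bash
python3 st.py
```

```text
13.875 [0.48276329 0.18059642 0.10931417] -31.680247262442553 [-3.55781124  2.39630187 21.57088787] [0.4866859 0.6477095 0.4408976] 2.250811407699787
```

>>> send_rows --targets '[{"dp":[0,0,0],"delta_rot":[0,0,-3],"jaw":-1},{"dp":[0,0,0],"delta_rot":[0,0,0],"jaw":-1}]'

```text
clock: 14.12
tool_pos: [0.4828, 0.1806, 0.1093]
ee_rot: [0.955, -0.298, 0.002, -0.001]
wrist_force: [-3.0, 3.6, 20.9]
finger_gap: 0.008
grip_force: 63.2
```

```bash
python3 st.py
```

```text
14.125 [0.48280405 0.18064315 0.10934656] -34.62267550775818 [-2.99070184  3.57261065 20.91864799] [0.5210056  0.69240757 0.76554025] 2.3024696255703163
```

The torque climbs steeply to 0.77 N m, well over the spring's 0.12, so the plug is on its stop. I'll hold briefly and verify.

>>> send_rows --targets '[{"dp":[0,0,0],"delta_rot":[0,0,0],"jaw":-1},{"dp":[0,0,0],"delta_rot":[0,0,0],"jaw":-1},{"dp":[0,0,0],"delta_rot":[0,0,0],"jaw":-1},{"dp":[0,0,0],"delta_rot":[0,0,0],"jaw":-1}]'

```text
clock: 14.62
tool_pos: [0.4828, 0.1806, 0.1093]
ee_rot: [0.955, -0.297, 0.002, -0.001]
wrist_force: [-2.5, 2.6, 22.7]
finger_gap: 0.0081
grip_force: 63.2
```

```bash
python3 st.py
python3 - <<'E'
from h import *
w=vision.grab_frame('wrist')[:,:,::-1];s=vision.grab_frame('scene')[:,:,::-1]
a=cv2.resize(w[150:400,120:520],(800,500)[:2])[:, :]
a=cv2.resize(w[120:400,120:520],(400,280));b=cv2.resize(s[130:270,220:420],(400,280),interpolation=2)
cv2.imwrite('pics/f.png',np.hstack([a,b]))
E
```

```text
14.625 [0.48278409 0.18061579 0.10932742] -34.597669825141594 [-2.53905782  2.61738228 22.74068963] [0.56493559 0.62446739 0.76764335] 2.301986086083868
```

View pics/f.png

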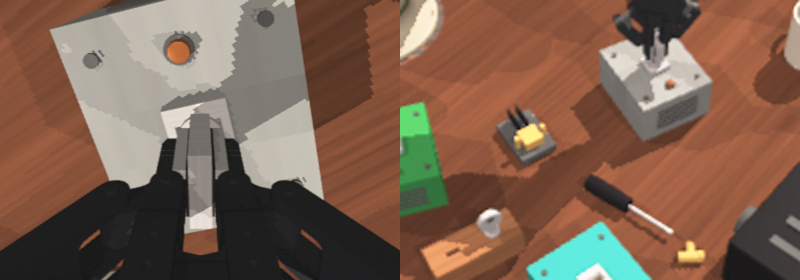

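The left panel shows the key gripped at (200,165), turned and seated on the face. The right panel shows the round key still in the block at (488,222), with the bystanders unmoved. The pose and torque stayed steady over the hold.

```bash
python3 -c "
from workcell import ctrl
print(ctrl.sign_off())"
```

```text
the job is handed in; nothing more can be done
None
```

The square-bowed key is fully home in the grey switch box, turned clockwise against its stop and still gripped; the round-bowed key is still in the block, and I handed the job in after about 15 s of the 48 s allowed.

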